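# Shut the empty place of the filtration unit and set its vacuum

## Task

Two filter funnels stand on the three-place filtration unit and one place is empty, so the pump only sucks air in through that place. Swing the valve lever of the empty place fully shut, until it lies along the unit, and turn the vacuum knob so that its white pointer stands at the long mark of the scale. Leave the valves of the two funnels open and the funnels standing undisturbed in their seats.

Things in the scene. Friction and masses are not known exactly. Their poses are not given: they have to be found in the camera images.
- unit: filtration unit with built-in pump, fixed: white housing 150 (x) x 366 (y) mm, deck at z = 62. Origin: centre of underside; front is -x, left +y. On the deck (unit frame, mm): three funnel seats at x = 38, y = 120 / 35 / -50 (left / middle / right); a lever valve before each at x = -36, same y; a knob at x = -28, y = -137; a flat gauge behind the knob
- seat_left (a point): centre of the left place's seat floor (66 mm above the table): a steel cup 67 mm across with a 6 mm high rim. A funnel stands in it, or it is empty but for the flat perforated support screen (disc 53 x 4 mm); axes as the unit's
- seat_middle (a point): centre of the middle place's seat floor (66 mm above the table): a steel cup 67 mm across with a 6 mm high rim. A funnel stands in it, or it is empty but for the flat perforated support screen (disc 53 x 4 mm); axes as the unit's
- seat_right (a point): centre of the right place's seat floor (66 mm above the table): a steel cup 67 mm across with a 6 mm high rim. A funnel stands in it, or it is empty but for the flat perforated support screen (disc 53 x 4 mm); axes as the unit's
- valve_left (a joint): angle of the left place's valve lever, rad: 0 = shut (lever lies along the unit, its end pointing to the unit's left, +y), 1.571 = fully open (lever points straight out to the front, the unit's -x). Seen from above it shuts clockwise; stops at both ends; stays where it is left
- pivot_left (a point): on the vertical axis of the left valve lever, at the mid-height of the lever (87.5 mm above the table). The lever reaches 60 mm from this axis; its black grip is 13 mm wide, 9 mm thick and runs from 24 to 60 mm
- lever_left (a point): point in the middle of the left lever's black grip, 45 mm from the pivot axis; its own +y points along the lever to its end
- valve_middle (a joint): angle of the middle place's valve lever, rad: 0 = shut (lever lies along the unit, its end pointing to the unit's left, +y), 1.571 = fully open (lever points straight out to the front, the unit's -x). Seen from above it shuts clockwise; stops at both ends; stays where it is left
- pivot_middle (a point): on the vertical axis of the middle valve lever, at the mid-height of the lever (87.5 mm above the table). The lever reaches 60 mm from this axis; its black grip is 13 mm wide, 9 mm thick and runs from 24 to 60 mm
- lever_middle (a point): point in the middle of the middle lever's black grip, 45 mm from the pivot axis; its own +y points along the lever to its end
- valve_right (a joint): angle of the right place's valve lever, rad: 0 = shut (lever lies along the unit, its end pointing to the unit's left, +y), 1.571 = fully open (lever points straight out to the front, the unit's -x). Seen from above it shuts clockwise; stops at both ends; stays where it is left
- pivot_right (a point): on the vertical axis of the right valve lever, at the mid-height of the lever (87.5 mm above the table). The lever reaches 60 mm from this axis; its black grip is 13 mm wide, 9 mm thick and runs from 24 to 60 mm
- lever_right (a point): point in the middle of the right lever's black grip, 45 mm from the pivot axis; its own +y points along the lever to its end
- vacuum_knob (a joint): angle of the vacuum knob, rad: 0 to 4.712, grows clockwise seen from above. The scale has 11 marks, 0.471 rad apart, the first at 0; the one long thick mark is at 2.83. At 2.356 the pointer points to the unit's +x (away from the front)
- knob_grip (a point): on the vertical axis of the vacuum knob, 88 mm above the table: black bar grip 40 mm long, 13 mm wide, standing from 72 to 96 mm above the table on a round skirt of 49 mm; the point's +x points along the bar to the pointer end (white line)
- funnel_a: steel filter funnel, a straight open cup 51 mm across and 60 mm high with a 55 mm foot, standing loose in one of the three seats; origin: centre of its underside, z up; the two funnels are alike
- funnel_b: steel filter funnel, a straight open cup 51 mm across and 60 mm high with a 55 mm foot, standing loose in one of the three seats; origin: centre of its underside, z up; the two funnels are alike

How it is judged:
By the outcome, as a careful person would: the job done as asked, in the order asked, and still so for the second after the job is handed in, with the robot touching nothing.
It also fails if it takes over 48 s, if anything falls off the work surface, if the arm or the gripper's body presses on something with over 40 N, if the wrist force passes 120 N, or if a joint passes its speed limit or range.

## Robot

A 7-joint arm with a two-finger parallel gripper is mounted at the origin on a cart in front of the work surface, level with it; the furniture and walls round the work are solid. World frame = base frame: x ahead of the robot, y to its left, z up, the work surface at z = 0. Lengths are in m, angles in rad, forces in N, time in s.
With the tool pointing down it reaches from about 0.425 to 0.875 m from the base axis. Payload 4.7 kg.
Tool frame: the origin (TCP) lies between the finger pads; the fingertips stand 14 mm ahead of it and the grasp point (between the pads) lies 5 mm behind it; z points along the fingers, y is the line along which they close (so a half turn about z gives the same grasp; the last joint's range is limited). The gripper opens to 87 mm and grips with 3 to 60 N. Pads are 19 mm wide; open, the fingers measure 117 mm over their backs; the gripper's body (75 mm by 190 mm) begins 51 mm behind the grasp point.
Start: joints at [-1.324, 0.321, -0.07, 1.45, 0.023, 1.371, -0.057], TCP at [0.15, 0.632, 0.237] pointing down, gripper open.
Joint ranges: [-2.86, 2.86], [-0.3, 2.09], [-1.38, 1.24], [0.06, 2.45], [-1.56, 4.7], [0.09, 2.05], [-2.69, 2.69]. Speed limits (rad/s): [2.57, 2.57, 3.14, 3.14, 3.14, 3.14, 3.14].

## Interface

Orientations are given as a rotation vector (axis times angle).
In Python, from bench import get_state, get_image, camera_params, close_job gives the robot as it stands. The module is installed in compiled form; this text tells all that it offers.
- The arm moves only by the tool arm_command, never from a script. Its argument "motion" is a list of rows, each a list of 5 numbers: the finger opening in mm, from 0 to 87, then the shift along the tool's x, y, z in mm, then the turn about the tool's z in degrees. In form: [[gripper, x, y, z, spin], ...]. A call has 1 to 5 rows; each row is the pose to reach, as a shift and turn from the pose commanded when the call began, along the tool's axes at that moment; what a row does not reach only later rows make up. A row lasts 1/12 s, in which the tool goes at most 41.7 mm and 7.16 degrees, less where a joint would pass 70% of its speed; a pose out of reach is approached as far as the arm can. A call with a gripper value outside its range is refused whole. The fingers move at their own pace and stop on an object; "newtons" is the grip in N (left out, the last holds). Time passes only in rows, so rows that repeat a pose let the fingers close. It gives the time, the measured TCP pose, the force, the opening and the grip force at its end, in the units of the state.
- get_state(): the state, without advancing time (a new reading comes with each control period).
- get_image(name): name is "side" or "top" or "wrist"; returns (picture, depth): 384x512x3 uint8, red, green, blue; 384x512 float32, m along the optical axis (not along the pixel's ray), 0 where there is no reading.
- camera_params(name): a dict with "intrinsics" (3x3 intrinsics, pixels), "D" ([k1, k2, p1, p2, k3] as OpenCV has them; the pictures are not rectified), "extrinsics" (4x4, takes a point from camera to world coordinates). Camera axes: x right, y down, z forward; pixel columns grow to the right and rows downward; lengths in m; the calibration is good to about 2 mm. A picture is of the moment at which its call begins: read the wrist's pose just before it. camera_params takes no time and is no camera call; for the wrist camera it gives the pose at the moment of the call.
- close_job(): hands the job in; it is judged then, once.
The state is a dict: "time": time; "joint_positions": joint angles; "qd": joint speeds; "joint_torque": joint torques, N m; "position": TCP position; "tool_rot": TCP orientation; "ft_force": force on the tool from outside, world axes, zero at the start; "torque": the same for the moment, N m; "grip_width": opening from 0.0 (shut) to 1.0 (fully open); "grip_force": force on a finger pad.
Only numpy, scipy, OpenCV 4.12 (cv2) and the standard library are available. Lean on these libraries where they do the work, as an engineer would, in place of code of your own. Each camera call takes 0.05 s, during which the arm holds its last target. There are 200 camera calls.

## Working session

There is one attempt and no reset: what is moved stays moved. The work goes in short steps, Python scripts to look and compute and a tool call to move; the robot and the scene stay as the last step left them, time stands still between calls to the robot, and variables do not carry over. Pictures are saved under pics/ and viewed, at most 10 in all, crops included, and the job is handed in when it is done.

Besides the shell and the picture viewer there is one more tool, called as name(argument=value, ...), one argument or row to a line, values as JSON. arm_command: Moves the arm, as the interface text tells. Its arguments: {"type":"object","properties":{"motion":{"type":"array"},"newtons":{"type":"number"}},"required":["motion"]}

```bash
mkdir -p pics; python3 - <<'E'
from bench import *
import cv2,numpy as np
s=get_state();print(s['time'],s['position'],s['tool_rot'])
for n in ['top','side']:
    p,d=get_image(n);cv2.imwrite(f'pics/{n}0.png',p[...,::-1]);np.savez(f'{n}0.npz',p=p,d=d)
    c=camera_params(n);print(n,np.round(c['intrinsics'],1).tolist(),np.round(c['D'],3),np.round(c['extrinsics'],3).tolist())
E
```

```text
0.0 [0.14987977 0.63193352 0.23543417] [-3.64823514e-01 -3.12022050e+00  3.07747747e-03]
top [[361.3, 0.0, 252.7], [0.0, 361.3, 194.0], [0.0, 0.0, 1.0]] [-0.021  0.     0.     0.     0.   ] [[0.021, -0.982, 0.19, 0.408], [-1.0, -0.019, 0.013, -0.151], [-0.009, -0.19, -0.982, 0.943], [0.0, 0.0, 0.0, 1.0]]
side [[421.6, 0.0, 252.7], [0.0, 421.6, 191.4], [0.0, 0.0, 1.0]] [0.009 0.    0.    0.    0.   ] [[0.785, -0.228, 0.576, 0.077], [-0.619, -0.291, 0.729, -0.774], [0.002, -0.929, -0.37, 0.404], [0.0, 0.0, 0.0, 1.0]]
```

View pics/top0.png

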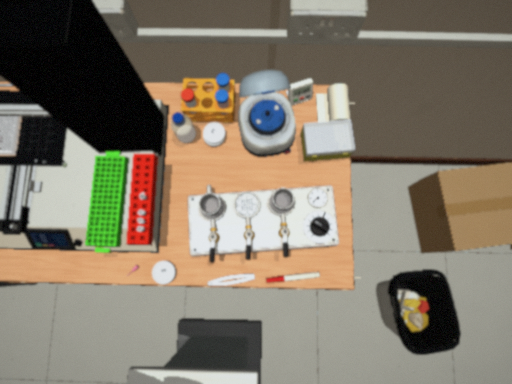

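```bash
cat > h.py <<'E'
import cv2,numpy as np
from bench import *
def toz(n,px,z,c=None):
    c=c or camera_params(n);E=np.array(c['extrinsics'])
    u=cv2.undistortPoints(np.array(px,float).reshape(-1,1,2),np.array(c['intrinsics']),np.array(c['D'])).reshape(-1,2)
    r=np.c_[u,np.ones(len(u))]@E[:3,:3].T;o=E[:3,3]
    return o+r*((z-o[2])/r[:,2])[:,None]
E
python3 - <<'E'
from h import *
f=np.load('top0.npz');p=f['p'];d=f['d']
cv2.imwrite('pics/topc.png',cv2.resize(p[175:270,180:345,::-1],None,fx=4.8,fy=4.8,interpolation=cv2.INTER_CUBIC))
# deck points from depth
c=camera_params('top');v,u=np.mgrid[175:270,180:345];E=np.array(c['extrinsics']);K=np.array(c['intrinsics'])
dd=d[175:270,180:345]
P=np.stack([(u-K[0,2])/K[0,0]*dd,(v-K[1,2])/K[1,1]*dd,dd],-1)@E[:3,:3].T+E[:3,3]
z=P[...,2];m=(z>.05)&(z<.15)
m=cv2.morphologyEx(m.astype(np.uint8),cv2.MORPH_OPEN,np.ones((9,9)))
print(np.median(z[m>0]))
k=max(cv2.findContours(m,cv2.RETR_EXTERNAL,cv2.CHAIN_APPROX_NONE)[0],key=cv2.contourArea).reshape(-1,2)+[180,175]
w=toz('top',k,.062)[:,:2]
r=cv2.minAreaRect((w*1000).astype(np.float32));print(r);print(cv2.boxPoints(r))
E
```

```text
0.06403350429870702
((516.6185302734375, -163.17996215820312), (149.99618530273438, 363.1365661621094), 5.118880271911621)
[[ 425.71957    10.972666]
 [ 458.1195   -350.71564 ]
 [ 607.51746  -337.33258 ]
 [ 575.11755    24.355713]]
```

View pics/topc.png

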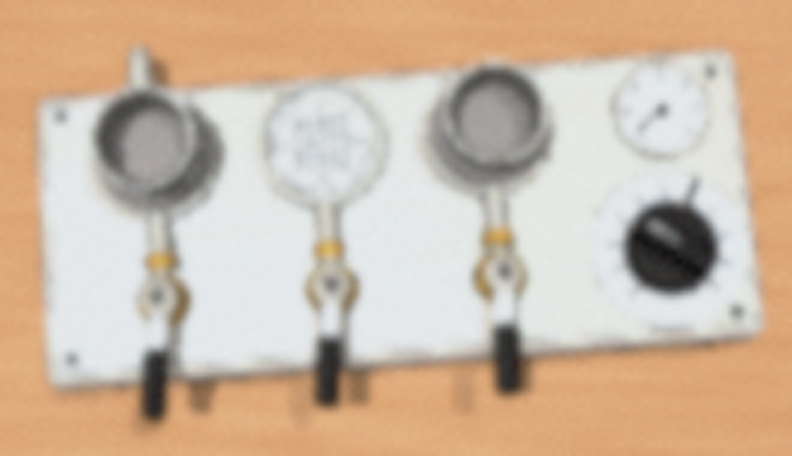

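View pics/side0.png

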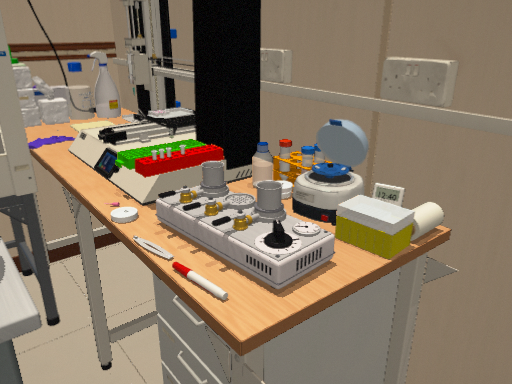

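```bash
python3 - <<'E'
from h import *
from scipy.spatial.transform import Rotation as R
print(np.round(R.from_rotvec(get_state()['tool_rot']).as_matrix(),3))
for n in ['top','side']:
    f=np.load(n+'0.npz');d=f['d'];c=camera_params(n);v,u=np.mgrid[:384,:512];E=np.array(c['extrinsics']);K=np.array(c['intrinsics'])
    P=(np.stack([(u-K[0,2])/K[0,0]*d,(v-K[1,2])/K[1,1]*d,d],-1)@E[:3,:3].T+E[:3,3])[d>0]
    print(n,'max height mm; rows x .1.. ; cols y .7 ..-.4')
    for x in np.arange(.1,1.0,.1):
        print('%.1f'%x,[int(1000*max(q)) if len(q:=P[(abs(P[:,0]-x)<.05)&(abs(P[:,1]-y)<.05)&(P[:,2]<1.2),2]) else None for y in np.arange(.7,-.45,-.1)])
U=np.array([.5166,-.1632]);a=np.radians(5.12);M=np.array([[np.cos(a),-np.sin(a)],[np.sin(a),np.cos(a)]])
for k,q in dict(pivM=(-36,35),levM=(-81,35),shutM=(-36,80),knob=(-28,-137)).items(): print(k,np.round(U+M@np.array(q)/1000,4))
f=lambda x,y:(x/4.8+180,y/4.8+175)
for nm,q,z in [('pivM',(330,287),.0925),('levend',(327,400),.0925),('knob',(671,247),.08)]:
    print(nm,toz('top',[f(*q)],z)[0].round(4))
E
```

```text
[[-0.973  0.231 -0.   ]
 [ 0.231  0.973 -0.002]
 [-0.    -0.002 -1.   ]]
top max height mm; rows x .1.. ; cols y .7 ..-.4
0.1 [-745, -747, -746, -747, -746, 4, 5, 6, 6, 4, -746, -747]
0.2 [-745, -748, -749, -746, -746, 3, 4, 4, 2, -2, -747, -748]
0.3 [-746, -748, -746, 2, 2, -745, -2, 0, 0, -2, -746, -747]
0.4 [None, None, 34, 49, 56, 110, 111, 96, 96, 95, 21, 5]
0.5 [None, None, 77, 131, 80, 111, 136, 130, 129, 128, 99, 53]
0.6 [None, None, 134, 138, 134, 112, 134, 129, 130, 130, 74, 7]
0.7 [None, None, 147, 296, 307, 538, 534, 121, 108, 109, 78, 78]
0.8 [None, None, 132, 132, None, None, 518, 124, 210, 215, 77, 77]
0.9 [None, 25, 2, None, None, 343, 343, 328, 330, 343, 343, 336]
side max height mm; rows x .1.. ; cols y .7 ..-.4
0.1 [-763, -762, None, None, None, -3, 0, 0, 0, 0, None, None]
0.2 [-754, -759, -761, None, None, None, None, None, None, None, None, None]
0.3 [-4, -2, -2, -2, -1, -2, -1, -1, -1, -1, -1, -1]
0.4 [26, 28, 30, 38, 50, 105, 108, 90, 90, 90, 53, 0]
0.5 [72, 73, 91, 124, 71, 105, 130, 124, 124, 124, 95, 57]
0.6 [73, 469, 468, 133, 128, 105, 129, 123, 124, 124, 67, 0]
0.7 [473, 474, 468, 303, 301, 459, 455, 116, 103, 105, 73, 72]
0.8 [478, 477, 141, 141, None, None, 456, 118, 204, 210, 72, 72]
0.9 [484, 480, None, None, 466, 466, 462, 459, 455, 451, 448, 444]
pivM [ 0.4776 -0.1316]
levM [ 0.4328 -0.1356]
shutM [ 0.4736 -0.0867]
knob [ 0.5009 -0.3022]
pivM [ 0.4754 -0.1326  0.0925]
levend [ 0.4209 -0.1324  0.0925]
knob [ 0.4996 -0.3016  0.08  ]
```

arm_command(
  motion=[
    [0, -31, -24, 0, 0],
    [0, -62, -48, 0, 0],
    [0, -93, -72, 0, 0],
    [0, -124, -96, 0, 0],
    [0, -155, -120, 0, 0],
  ],
)

```text
time: 0.52
position: [0.2739, 0.4781, 0.2361]
tool_rot: [-0.364, -3.12, 0.001]
ft_force: [0.1, 0.5, 0.6]
grip_width: 0.707
grip_force: 0.0
```

arm_command(
  motion=[
    [0, -31, -24, 0, 0],
    [0, -62, -48, 0, 0],
    [0, -93, -72, 0, 0],
    [0, -124, -96, 0, 0],
    [0, -155, -120, 0, 0],
  ],
)

```text
time: 0.93
position: [0.397, 0.3256, 0.2364]
tool_rot: [-0.365, -3.12, -0.0]
ft_force: [-0.2, 1.5, 0.0]
grip_width: 0.321
grip_force: 0.0
```

```bash
python3 -c "
from h import *
s=get_state();print(s)"
```

```text
{'time': 0.9333, 'joint_positions': array([-0.92369304,  0.02733366,  0.18920916,  1.79227922, -0.00547053,
        1.32259006,  0.60483511]), 'qd': array([ 0.47917849, -0.05158914,  0.43996365,  0.05084185, -0.00405398,
       -0.00856541,  0.90868927]), 'joint_torque': array([ -2.56203666, -32.47063637,  -1.09538857, -30.37349224,
        -0.05177573,   0.33681443,  -0.97300429]), 'position': array([0.39696091, 0.32555786, 0.23637968]), 'tool_rot': array([-3.64759365e-01, -3.12014321e+00, -2.75939052e-05]), 'ft_force': array([-0.24661163,  1.45306219,  0.0387945 ]), 'torque': array([ 0.06526025, -0.06680226,  0.01870261]), 'grip_force': 0.0, 'grip_width': 0.3209205136607723}
```

arm_command(
  motion=[
    [0, -12, -39, 0, 7],
    [0, -24, -78, 0, 14],
    [0, -36, -117, 0, 21],
    [0, -47, -156, 0, 28],
    [0, -59, -195, 0, 35],
  ],
)

```text
time: 1.35
position: [0.4081, 0.1221, 0.2362]
tool_rot: [-1.294, -2.862, 0.0]
ft_force: [1.0, 0.9, 0.4]
grip_width: 0.021
grip_force: 0.0
```

arm_command(
  motion=[
    [0, -31, -24, 0, 7],
    [0, -62, -49, 0, 14],
    [0, -94, -74, 0, 21],
    [0, -126, -98, 0, 28],
    [0, -157, -123, 0, 35],
  ],
)

```text
time: 1.77
position: [0.4207, -0.0769, 0.2365]
tool_rot: [-2.096, -2.34, -0.001]
ft_force: [0.7, 0.8, 0.5]
grip_width: 0.006
grip_force: 0.0
```

```bash
cat >> h.py <<'E'
from scipy.spatial.transform import Rotation as R
def st():
    s=get_state();M=R.from_rotvec(s['tool_rot']).as_matrix()
    print('t',s['time'],'pos',s['position'].round(4),'yaz',np.degrees(np.arctan2(M[1,1],M[0,1])).round(2),'j',s['joint_positions'].round(2),'F',s['ft_force'].round(1),'g',s['grip_width'],s['grip_force']);return s,M
def to(*ws):
    s,M=st()
    for w in ws: print(w,(1000*M.T@(np.array(w)-s['position'])).round(1))
E
python3 - <<'E'
from h import *
to((.432,-.17,.2),(.432,-.17,.094))
p,d=get_image('wrist');cv2.imwrite('pics/w0.png',p[...,::-1])
E
```

```text
t 1.7667 pos [ 0.4207 -0.0769  0.2365] yaz 6.32 j [-0.5  -0.21  0.55  1.98  0.11  1.35  0.12] F [0.7 0.8 0.5] g 0.005608725343202023 0.0
(0.432, -0.17, 0.2) [-93.8   1.   36.4]
(0.432, -0.17, 0.094) [-93.8   0.9 142.4]
```

View pics/w0.png

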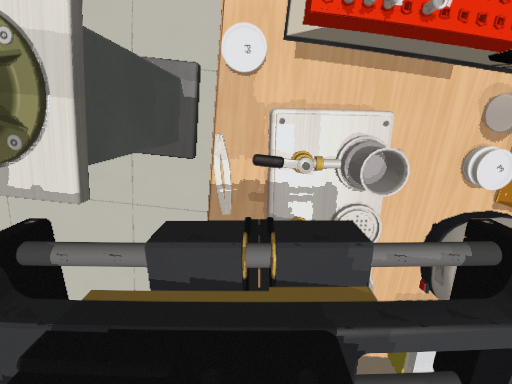

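arm_command(
  motion=[
    [0, -40, 0, 10, 2],
    [0, -80, 1, 25, 4],
    [0, -94, 1, 45, 6],
    [0, -94, 1, 65, 6],
    [0, -94, 1, 65, 6],
  ],
)

```text
time: 2.23
position: [0.4301, -0.1685, 0.168]
tool_rot: [-2.207, -2.228, 0.007]
ft_force: [-0.4, 1.0, -0.2]
grip_width: 0.007
grip_force: 0.0
```

```bash
python3 - <<'E'
from h import *
to((.432,-.17,.09))
c=camera_params('wrist');E=np.array(c['extrinsics']);print(E.round(3).tolist(),np.round(c['intrinsics'],1).tolist())
p,d=get_image('wrist');cv2.imwrite('pics/w1.png',p[...,::-1])
E
```

```text
t 2.2333 pos [ 0.4301 -0.1685  0.168 ] yaz 0.52 j [-0.42 -0.06  0.72  2.01  0.05  1.19  0.29] F [-0.4  1.  -0.2] g 0.006536230171390744 0.0
(0.432, -0.17, 0.09) [-1.6  2.4 78. ]
[[1.0, 0.01, -0.005, 0.431], [0.009, -0.965, -0.262, -0.097], [-0.007, 0.261, -0.965, 0.316], [0.0, 0.0, 0.0, 1.0]] [[265.0, 0.0, 258.7], [0.0, 265.0, 192.4], [0.0, 0.0, 1.0]]
```

View pics/w1.png

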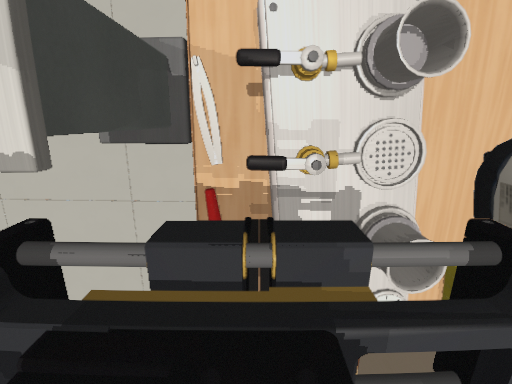

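```bash
python3 - <<'E'
from h import *
print(toz('wrist',[(247,162),(317,164),(236,58),(313,57)],.092).round(4))
E
```

```text
[[ 0.4211 -0.131   0.092 ]
 [ 0.4812 -0.132   0.092 ]
 [ 0.4125 -0.049   0.092 ]
 [ 0.4728 -0.0476  0.092 ]]
```

arm_command(
  motion=[
    [0, -1, 5, 30, 0],
    [0, -1, 5, 60, 0],
    [0, -1, 5, 78, 0],
    [0, -1, 5, 78, 0],
    [0, -1, 5, 78, 0],
  ],
)

```text
time: 2.7
position: [0.4383, -0.1683, 0.0941]
tool_rot: [-2.206, -2.236, 0.001]
ft_force: [0.5, -0.4, 0.2]
grip_width: 0.004
grip_force: 0.0
```

```bash
python3 - <<'E'
from h import *
to(*[(x,y,.09) for x,y in [(.437,-.152),(.4304,-.1334),(.4347,-.1093),(.4549,-.0892),(.4589,-.0888)]])
E
```

```text
t 2.7 pos [ 0.4383 -0.1683  0.0941] yaz 0.77 j [-0.41  0.06  0.75  2.07 -0.05  1.02  0.38] F [ 0.5 -0.4  0.2] g 0.00375379870029326 0.0
(0.437, -0.152, 0.09) [16.3 -1.1  4.1]
(0.4304, -0.1334, 0.09) [35.  -7.4  4.1]
(0.4347, -0.1093, 0.09) [59.  -2.8  4.1]
(0.4549, -0.0892, 0.09) [78.8 17.7  4.1]
(0.4589, -0.0888, 0.09) [79.2 21.7  4.1]
```

arm_command(
  motion=[
    [0, 8, -1, 2, 0],
    [0, 16, -1, 2, 0],
    [0, 23, -4, 2, 0],
    [0, 29, -6, 2, 0],
    [0, 35, -7, 2, 0],
  ],
)

```text
time: 3.12
position: [0.431, -0.1339, 0.0924]
tool_rot: [2.207, 2.234, 0.002]
ft_force: [0.9, -3.4, 1.1]
grip_width: 0.007
grip_force: 1.0
```

arm_command(
  motion=[
    [0, 8, 1, 0, 0],
    [0, 16, 2, 0, 0],
    [0, 24, 5, 0, 0],
    [0, 31, 10, 0, 0],
    [0, 37, 16, 0, 0],
  ],
)

```text
time: 3.53
position: [0.4461, -0.0958, 0.0912]
tool_rot: [-2.207, -2.234, 0.001]
ft_force: [-0.9, -2.2, 0.1]
grip_width: 0.007
grip_force: 0.8
```

arm_command(
  motion=[
    [0, 5, 5, 0, 0],
    [0, 7, 9, 0, 0],
    [0, 7, 12, 0, 0],
    [0, 7, 14, 0, 0],
    [0, 7, 14, 0, 0],
  ],
)

```text
time: 3.95
position: [0.458, -0.0887, 0.0908]
tool_rot: [-2.204, -2.23, 0.005]
ft_force: [-6.8, 3.8, 3.9]
grip_width: 0.003
grip_force: 3.0
```

```bash
python3 - <<'E'
from h import *
st()
p,d=get_image('top');cv2.imwrite('pics/t1.png',cv2.resize(p[170:275,180:345,::-1],None,fx=4.8,fy=4.8,interpolation=cv2.INTER_CUBIC))
E
```

```text
t 3.95 pos [ 0.458  -0.0887  0.0908] yaz 0.68 j [-0.5   0.06  0.66  2.08 -0.05  1.02  0.2 ] F [-6.8  3.8  3.9] g 0.0025292320175090343 3.0064140586182475
```

arm_command(
  motion=[
    [0, 0, 2, 0, 0],
    [0, 0, 4, 0, 0],
    [0, 0, 5, 0, 0],
    [0, 0, 5, 0, 0],
  ],
)

```text
time: 4.33
position: [0.4586, -0.0888, 0.0899]
tool_rot: [-2.199, -2.224, 0.014]
ft_force: [-17.5, 2.5, 10.6]
grip_width: 0.005
grip_force: 8.3
```

arm_command(
  motion=[
    [0, 0, -12, 0, 0],
    [0, 0, -25, 0, 0],
    [0, 0, -25, -35, 0],
    [0, 0, -25, -70, 0],
    [0, 0, -25, -80, 0],
  ],
)

```text
time: 4.75
position: [0.4431, -0.0905, 0.1761]
tool_rot: [2.206, 2.23, 0.01]
ft_force: [1.5, -0.5, 0.1]
grip_width: 0.008
grip_force: 0.0
```

arm_command(
  motion=[
    [40, -40, 0, -10, 5],
    [60, -80, 0, -20, 10],
    [60, -120, 0, -20, 15],
    [60, -160, 0, -20, 20],
    [60, -200, 20, -20, 25],
  ],
)

```text
time: 5.17
position: [0.459, -0.2905, 0.1925]
tool_rot: [2.646, 1.694, 0.004]
ft_force: [0.6, 0.1, 0.4]
grip_width: 0.299
grip_force: 0.0
```

```bash
python3 - <<'E'
from h import *
to((.5,-.302,.19))
p,d=get_image('top');cv2.imwrite('pics/t2.png',cv2.resize(p[170:275,180:345,::-1],None,fx=4.8,fy=4.8,interpolation=cv2.INTER_CUBIC))
p,d=get_image('wrist');cv2.imwrite('pics/w2.png',p[...,::-1])
E
```

```text
t 5.1667 pos [ 0.459  -0.2905  0.1925] yaz -24.75 j [-0.3   0.15  0.9   1.81 -0.13  1.24  0.2 ] F [0.6 0.1 0.4] g 0.2989865039892037 0.0
(0.5, -0.302, 0.19) [ 6.7 42.   2.5]
```

View pics/w2.png

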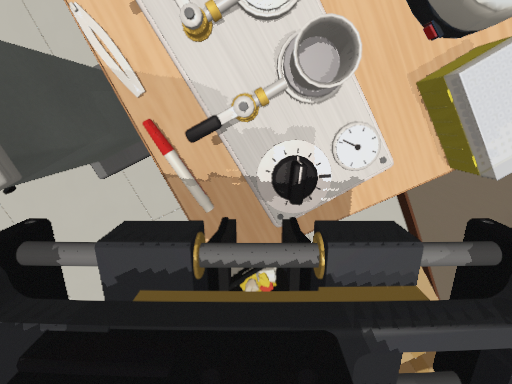

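```bash
python3 - <<'E'
import cv2
i=cv2.imread('pics/w2.png');cv2.imwrite('pics/w2c.png',cv2.resize(i[130:220,245:395],None,fx=5,fy=5,interpolation=cv2.INTER_CUBIC))
E
```

```text
(no output)
```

View pics/w2c.png

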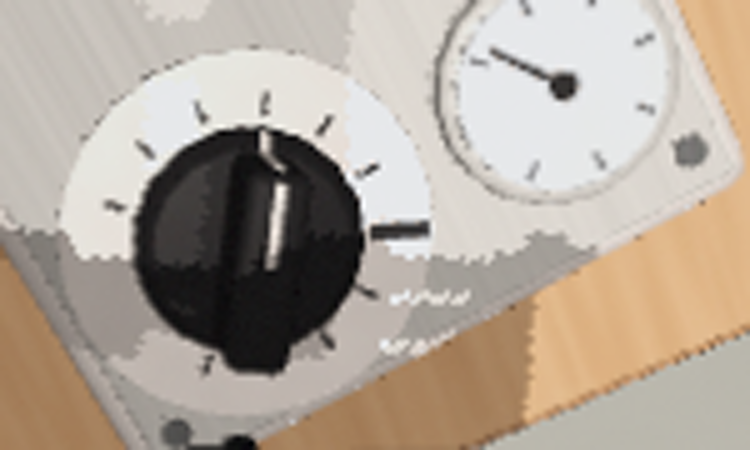

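View pics/t2.png

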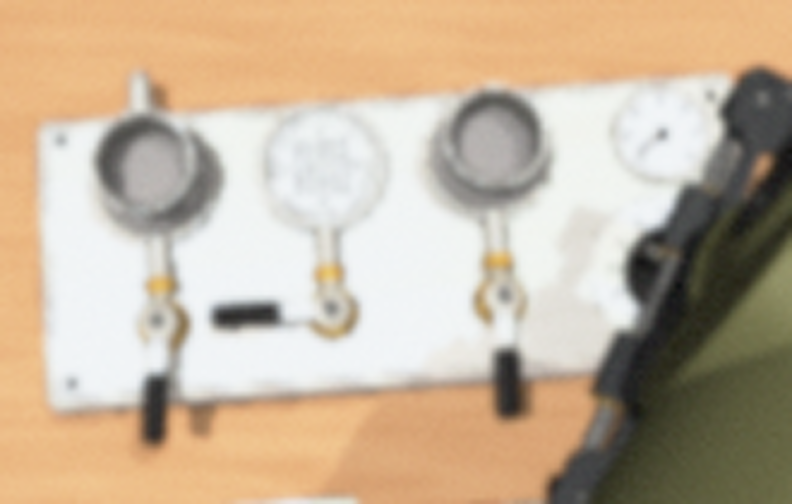

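```bash
python3 - <<'E'
from h import *
f=lambda *q:[(x/5+245,y/5+130) for x,y in q]
az=lambda a,b:np.degrees(np.arctan2(*(b-a)[1::-1])).round(1)
w=toz('wrist',f((273,268),(282,185)),.096);print('line',w.round(4),az(*w))
m=toz('wrist',f((372,232),(428,229)),.063);print('long',m.round(4),az(*m))
t=toz('wrist',f((115,207),(147,150),(200,112),(265,102),(325,125),(368,168),(400,230),(367,292),(328,340),(207,363)),.063)[:,:2]
# circle fit
A=np.c_[2*t,np.ones(len(t))];s=np.linalg.lstsq(A,(t**2).sum(1),rcond=None)[0];c=s[:2];print('centre',c.round(4),np.sqrt(s[2]+c@c))
print([az(c,q) for q in t], 'white c->', az(c,w[1,:2]))
to((*c,.19),(*c,.093))
E
```

```text
line [[ 0.5026 -0.2974  0.096 ]
 [ 0.5102 -0.2835  0.096 ]] 61.5
long [[ 0.526  -0.3085  0.063 ]
 [ 0.537  -0.3129  0.063 ]] -21.7
centre [ 0.5022 -0.299 ] 0.02899493055705707
[np.float64(141.9), np.float64(115.0), np.float64(88.4), np.float64(61.4), np.float64(34.0), np.float64(7.3), np.float64(-21.5), np.float64(-49.6), np.float64(-76.8), np.float64(-131.9)] white c-> 62.6
t 5.2667 pos [ 0.4616 -0.2934  0.1895] yaz -24.84 j [-0.3   0.17  0.9   1.8  -0.13  1.24  0.2 ] F [-0.1  1.7  0.2] g 0.3899950948664489 0.0
(np.float64(0.5021539076674031), np.float64(-0.2990219838079535), 0.19) [11.9 39.2 -0.7]
(np.float64(0.5021539076674031), np.float64(-0.2990219838079535), 0.093) [12.8 39.3 96.3]
```

arm_command(
  motion=[
    [60, 12, 39, 0, 4],
    [60, 12, 39, 30, 4],
    [60, 12, 39, 60, 4],
    [60, 12, 39, 60, 4],
    [60, 12, 39, 60, 4],
  ],
)

```text
time: 5.68
position: [0.5007, -0.2913, 0.1304]
tool_rot: [-2.695, -1.609, 0.004]
ft_force: [0.2, -0.6, 0.1]
grip_width: 0.671
grip_force: 0.0
```

```bash
python3 -c "
from h import *
to((.5022,-.299,.092))"
```

```text
t 5.6833 pos [ 0.5007 -0.2913  0.1304] yaz -28.31 j [-0.24  0.33  0.86  1.78 -0.27  1.15  0.21] F [ 0.2 -0.6  0.1] g 0.6711163315872064 0.0
(0.5022, -0.299, 0.092) [-6.   5.1 38.4]
```

arm_command(
  motion=[
    [60, -6, 5, 10, 0],
    [60, -6, 5, 30, 0],
    [60, -6, 5, 38, 0],
    [60, -6, 5, 38, 0],
    [60, -6, 5, 38, 0],
  ],
)

```text
time: 6.1
position: [0.5036, -0.2999, 0.0948]
tool_rot: [2.697, 1.61, 0.002]
ft_force: [-0.5, -1.0, -0.3]
grip_width: 0.691
grip_force: 0.0
```

arm_command(
  motion=[
    [40, 0, 0, 0, 0],
    [25, 0, 0, 0, 0],
    [10, 0, 0, 0, 0],
    [10, 0, 0, 0, 0],
    [10, 0, 0, 0, 0],
  ],
  newtons=15,
)

```text
time: 6.52
position: [0.5033, -0.3, 0.0939]
tool_rot: [2.697, 1.61, 0.001]
ft_force: [-0.3, -0.4, 0.0]
grip_width: 0.395
grip_force: 0.0
```

arm_command(
  motion=[
    [10, 0, 0, 0, 0],
    [10, 0, 0, 0, 0],
    [10, 0, 0, 0, 0],
  ],
)

```text
time: 6.77
position: [0.5031, -0.2999, 0.0935]
tool_rot: [-2.698, -1.61, -0.0]
ft_force: [-0.1, 0.1, -0.3]
grip_width: 0.174
grip_force: 0.0
```

```bash
python3 -c "
from h import *
to((.5022,-.299,.092))"
```

```text
t 6.7667 pos [ 0.5031 -0.2999  0.0935] yaz -28.33 j [-0.2   0.39  0.84  1.81 -0.33  1.09  0.26] F [-0.1  0.1 -0.3] g 0.17375152662546034 0.0
(0.5022, -0.299, 0.092) [ 0.4 -1.2  1.5]
```

arm_command(
  motion=[
    [5, 0, 0, 0, 0],
    [5, 0, 0, 0, 0],
    [5, 0, 0, 0, 0],
    [5, 0, 0, 0, 0],
  ],
)

```text
time: 7.1
position: [0.5034, -0.3001, 0.0936]
tool_rot: [2.697, 1.61, 0.001]
ft_force: [1.6, -0.9, -0.9]
grip_width: 0.148
grip_force: 14.9
```

arm_command(
  motion=[
    [5, 0, 0, 0, 6],
    [5, 0, 0, 0, 12],
    [5, 0, 0, 0, 18],
    [5, 0, 0, 0, 24],
    [5, 0, 0, 0, 30],
  ],
)

```text
time: 7.52
position: [0.5047, -0.3012, 0.0936]
tool_rot: [3.02, 0.849, 0.004]
ft_force: [6.8, -5.2, -8.5]
grip_width: 0.151
grip_force: 15.0
```

arm_command(
  motion=[
    [5, 0, 0, 0, 6],
    [5, 0, 0, 0, 12],
    [5, 0, 0, 0, 18],
    [5, 0, 0, 0, 24],
    [5, 0, 0, 0, 30],
  ],
)

```text
time: 7.93
position: [0.5052, -0.3029, 0.0937]
tool_rot: [3.134, 0.037, 0.008]
ft_force: [7.9, -9.1, -12.1]
grip_width: 0.144
grip_force: 15.0
```

arm_command(
  motion=[
    [5, 0, 0, 0, 6],
    [5, 0, 0, 0, 12],
    [5, 0, 0, 0, 18],
    [5, 0, 0, 0, 23],
    [5, 0, 0, 0, 23],
  ],
)

```text
time: 8.35
position: [0.5049, -0.3042, 0.0937]
tool_rot: [3.077, -0.587, 0.01]
ft_force: [8.4, -11.8, -11.8]
grip_width: 0.147
grip_force: 15.0
```

arm_command(
  motion=[
    [5, 0, 0, 0, 0],
    [5, 0, 0, 0, 0],
  ],
)

```text
time: 8.52
position: [0.5049, -0.3042, 0.0937]
tool_rot: [3.078, -0.582, 0.011]
ft_force: [7.8, -12.3, -11.8]
grip_width: 0.151
grip_force: 15.0
```

```bash
python3 -c "
from h import *
st()"
```

```text
t 8.5167 pos [ 0.5049 -0.3042  0.0937] yaz -111.41 j [-0.4   0.53  1.14  1.81 -0.53  1.14 -1.03] F [  7.8 -12.3 -11.8] g 0.15058771753546282 14.991264939308167
```

arm_command(
  motion=[
    [40, 0, 0, 0, 0],
    [40, 0, 0, 0, 0],
    [40, 0, 0, 0, 0],
    [40, 0, 0, 0, 0],
    [40, 0, 0, 0, 0],
  ],
)

```text
time: 8.93
position: [0.503, -0.2994, 0.0934]
tool_rot: [-3.086, 0.581, 0.001]
ft_force: [-0.6, 0.2, 0.3]
grip_width: 0.418
grip_force: 0.0
```

arm_command(
  motion=[
    [40, 0, 0, -15, 0],
    [40, 0, 0, -40, 0],
    [40, 0, 0, -80, 0],
    [40, -20, 0, -100, 0],
    [40, -60, 0, -100, 0],
  ],
)

```text
time: 9.35
position: [0.4553, -0.2831, 0.1997]
tool_rot: [3.08, -0.582, 0.012]
ft_force: [-1.9, 1.2, 3.2]
grip_width: 0.462
grip_force: 0.0
```

```bash
python3 - <<'E'
from h import *
st();c=camera_params('wrist');np.savez('c3.npz',**c)
p,d=get_image('wrist');cv2.imwrite('pics/w3.png',p[...,::-1])
E
```

```text
t 9.35 pos [ 0.4553 -0.2831  0.1997] yaz -111.42 j [-0.59  0.18  1.21  1.82 -0.17  1.25 -1.27] F [-1.9  1.2  3.2] g 0.4621639466226832 0.0
```

View pics/w3.png

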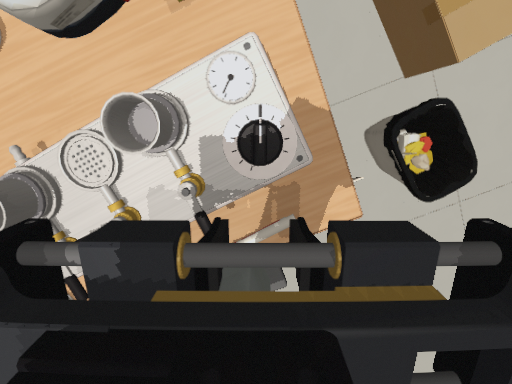

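arm_command(
  motion=[
    [40, -5, 38, -8, 0],
    [40, -10, 76, -16, 0],
    [40, -15, 114, -24, 0],
    [40, -20, 152, -32, 0],
    [40, -26, 190, -40, 0],
  ],
)

```text
time: 9.82
position: [0.3571, -0.4482, 0.2357]
tool_rot: [-3.086, 0.581, -0.003]
ft_force: [1.3, 0.0, 0.7]
grip_width: 0.462
grip_force: 0.0
```

```bash
python3 - <<'E'
from h import *
st()
p,d=get_image('top')
a=cv2.resize(p[170:275,180:345,::-1],(600,382),interpolation=cv2.INTER_CUBIC)
k=cv2.imread('pics/w3.png')[95:190,215:305]
k=cv2.resize(k,None,fx=5,fy=5,interpolation=cv2.INTER_CUBIC)
o=np.zeros((475,800,3),np.uint8);o[:,:450]=k;o[:223,450:]=cv2.resize(a,(350,223))
q,_=get_image('side');o[230:230+230,450:]=cv2.resize(q[180:290,150:330,::-1],(350,230),interpolation=cv2.INTER_CUBIC)
cv2.imwrite('pics/fin.png',o)
E
```

```text
t 9.8167 pos [ 0.3571 -0.4482  0.2357] yaz -111.34 j [-0.14  0.3   1.19  1.68 -0.28  1.36 -0.84] F [1.3 0.  0.7] g 0.46185577804355865 0.0
```

View pics/fin.png

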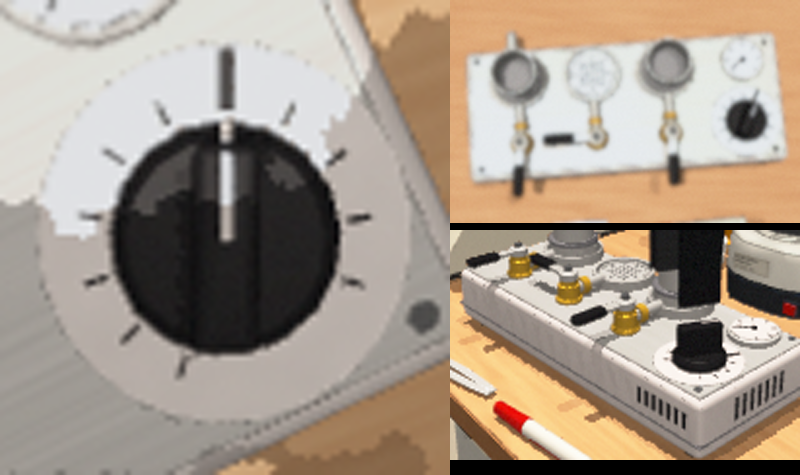

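The final composite shows the white pointer at (227,190) in line with the long mark at (226,78). The middle lever lies along the unit at (575,139). The outer levers and both funnels look unmoved. I'm handing the job in.

```bash
python3 -c "
from bench import *
print(close_job())"
```

```text
the job is handed in; nothing more can be done
None
```

The job is handed in: the valve of the empty middle place is pushed shut to its stop, the knob pointer stands at the long mark, and the last pictures show the two funnels and their open valves unmoved.

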